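# Reseat the lift springs of a dispenser base

### The job

The plate dispenser is going back together after cleaning: take the red-, yellow- and blue-capped springs out of the drawer and stand each one upright, cap up, inside the seat of its own colour in the round steel base. Leave the green-capped spring and the bare spring where they stand in the drawer, and do not disturb the saucer or the syrup jug.

Things in the scene. Friction and masses are not known exactly. Their poses are not given: they have to be found in the camera images.
- spring_red_mid (a point): Coil spring with a red cap, loose: nickel wire coil of 44 mm outer diameter and 66 mm total height, with a flat red nylon cap (44 mm across, 13 mm thick, included in the 66 mm) on its top end, about 100 g, stiff enough to be gripped anywhere across its sides. Stands upright in the drawer. Point: its centre, 33 mm above its foot; z runs up its axis to the cap.
- spring_yellow_mid (a point): Coil spring with a yellow cap, loose: nickel wire coil of 44 mm outer diameter and 66 mm total height, with a flat yellow nylon cap (44 mm across, 13 mm thick, included in the 66 mm) on its top end, about 100 g, stiff enough to be gripped anywhere across its sides. Stands upright in the drawer. Point: its centre, 33 mm above its foot; z runs up its axis to the cap.
- spring_blue_mid (a point): Coil spring with a blue cap, loose: nickel wire coil of 44 mm outer diameter and 66 mm total height, with a flat blue nylon cap (44 mm across, 13 mm thick, included in the 66 mm) on its top end, about 100 g, stiff enough to be gripped anywhere across its sides. Stands upright in the drawer. Point: its centre, 33 mm above its foot; z runs up its axis to the cap.
- spring_green_mid (a point): Coil spring with a green cap, a look-alike of the same size (44 mm across, 66 mm tall) that has no seat in the base and stays in the drawer. Point: its centre, 33 mm above its foot; z up its axis.
- spring_bare_mid (a point): Coil spring with no cap (bare nickel coil, open on top), a look-alike of the same size (44 mm across, 66 mm tall) that stays in the drawer. Point: its centre, 33 mm above its foot; z up its axis. All five springs stand in one shallow steel drawer lying on the counter (270 x 220 mm, floor 3 mm thick, walls 14 mm high, front panel 16 mm high with a bar handle; it does not move), in shuffled places at least 80 mm apart centre to centre.
- seat_red_floor (a point): The red seat: a shallow round red nylon dish (74 mm outside, 66 mm inside, rim 4 mm above its inner floor), fixed. Three such seats, red, yellow and blue, stand 104 mm apart around the middle of the round steel dispenser base (236 mm across, 12 mm thick, fixed, with a 26 mm wide stub 6 mm high in its middle). Point: middle of the seat's inner floor, 14 mm above the counter; z up.
- seat_yellow_floor (a point): The yellow seat: a shallow round yellow nylon dish (74 mm outside, 66 mm inside, rim 4 mm above its inner floor), fixed. Three such seats, red, yellow and blue, stand 104 mm apart around the middle of the round steel dispenser base (236 mm across, 12 mm thick, fixed, with a 26 mm wide stub 6 mm high in its middle). Point: middle of the seat's inner floor, 14 mm above the counter; z up.
- seat_blue_floor (a point): The blue seat: a shallow round blue nylon dish (74 mm outside, 66 mm inside, rim 4 mm above its inner floor), fixed. Three such seats, red, yellow and blue, stand 104 mm apart around the middle of the round steel dispenser base (236 mm across, 12 mm thick, fixed, with a 26 mm wide stub 6 mm high in its middle). Point: middle of the seat's inner floor, 14 mm above the counter; z up.
- saucer_mid (a point): Green melamine saucer, loose, 144 mm across, 18 mm high, resting on the counter to the left of the base; a bystander. Point: its centre, 9 mm above the counter.
- jug_mid (a point): Amber glass syrup jug with a chrome lid and a handle, loose, 82 mm across (handle to 69 mm from its axis), 130 mm tall, standing on the counter beyond the drawer; a bystander. Point: on its axis, 65 mm above the counter.

How it is judged:
By the outcome, as a careful person would: the job done as asked, in the order asked, and still so for the second after the job is handed in, with the robot touching nothing.
It also fails if it takes over 90 s, if anything falls off the work surface, if the arm or the gripper's body presses on something with over 40 N, if the wrist force passes 120 N, or if a joint passes its speed limit or range.

### The arm

A 6-joint arm with a two-finger parallel gripper is mounted at the origin on the work surface. World frame = base frame: x ahead of the robot, y to its left, z up, the work surface at z = 0. Lengths are in m, angles in degrees, forces in N, time in s.
With the tool pointing down it reaches from about 0.35 to 0.975 m from the base axis. Payload 4.9 kg.
Tool frame: the origin (TCP) lies at the very end of the fingers, on their centre line; the grasp point (between the pads) lies 19 mm behind it (grip_depth is the z of the grasp point in the tool frame, in m); z points along the fingers, y is the direction in which the jaws open and shut (so a half turn about z gives the same grasp; the last joint's range is limited). The gripper opens to 85 mm and grips with 20 to 120 N. Pads are 22 mm wide; open, the fingers measure 114 mm over their backs; the gripper's body (76 mm by 85 mm) begins 54 mm behind the grasp point. The pads swing forward as they close: fully open they stand 13 mm farther back than shut.
Start: joints at [67.666, 3.019, 92.412, -0, 84.569, -6.818], TCP at [0.167, 0.602, 0.231] pointing down, gripper open.
Joint ranges: [-172.51, 172.51], [-57.92, 126.97], [3.15, 148.05], [-58.71, 238.71], [5.1, 150.11], [-179.66, 179.66]. Speed limits (degrees/s): [147.25, 147.25, 180, 180, 180, 180].

### API

Orientations are given as a 3x3 rotation matrix whose columns are the frame's x, y, z axes.
In Python, from bench import state, read_camera, get_calibration, finish_job, search_frame, spot_point, grip_depth gives the robot as it stands.
- The arm moves only by the shell command python3 -m pendant 'ROWS' [FORCE]. ROWS is JSON, a list of rows, each an object with "delta_pos": the shift along the tool's x, y, z in mm, a list of three; "yaw": the turn about the tool's z in degrees; "hand": the finger opening in mm, from 0 to 85.4. A call has 1 to 20 rows; each row shifts and turns the pose as measured when the row begins, along the tool's axes as they then stand; what a row does not reach is not made up. A row lasts 1/10 s, in which the tool goes at most 50 mm and 8.59 degrees, less where a joint would pass 70% of its speed; a pose out of reach is approached as far as the arm can. A call with a gripper value outside its range is refused whole. The fingers move at their own pace and stop on an object; FORCE is the grip in N (left out, the last holds). Time passes only in rows, so rows that do not move let the fingers close. It gives the time, the measured TCP pose, the force and the opening at its end, in the units of the state.
- state(): the state, without advancing time (a new reading comes with each control period).
- read_camera(name): name is "side" or "top" or "wrist"; returns the picture (420x560x3 uint8, blue, green, red); there is no depth.
- get_calibration(name): a dict with "vertical_fov" (degrees; the focal length in pixels is half the picture's height over the tangent of half this angle, whatever the lens; pixels are square), "cx", "cy" (the principal point, pixels), "R" (3x3) and "t" (3): a world point X has camera coordinates R X + t. Camera axes: x right, y down, z forward; pixel columns grow to the right and rows downward; lengths in m; the calibration is good to about 2 mm. A picture is of the moment at which its call begins: read the wrist's pose just before it. get_calibration takes no time and is no camera call; for the wrist camera it gives the pose at the moment of the call.
- finish_job(): hands the job in, once; it reports no verdict.
Trained networks look in the newest picture that a camera, given by its name, has taken for a name from the list of things; names that differ only in an ending like _2 or _b are one class to them, and where a whole thing is asked for, a point or a joint stands for the part that bears it (a point fixed in the world has none). Each returns a list of dicts, best first, with "conf" (0 to 1); they miss things now and then, are a little off and sometimes report something else, mostly with a low value. They report only what shows in the picture. A call takes as long as a camera call.
- search_frame(camera, target): "centre" ([column, row] in pixels, amid what is visible of it).
- spot_point(camera, target): "centre" ([column, row] in pixels: a listed point, or the origin of a listed thing).
The state is a dict: "time": time; "joint_positions": joint angles; "qvel": joint speeds; "effort": joint torques, N m; "position": TCP position; "ee_rot": TCP orientation; "force": force on the tool from outside, world axes, zero at the start; "wrist_torque": the same for the moment, N m; "opening": opening from 0.0 (shut) to 1.0 (fully open).
Only numpy, scipy, OpenCV 4.12 (cv2) and the standard library are available. Lean on these libraries where they do the work, as an engineer would, in place of code of your own. Each camera call takes 0.05 s, during which the arm holds its last target.

## Working session

There is one attempt and no reset: what is moved stays moved. The work goes in short steps, Python scripts to look and compute and a shell command to move; the robot and the scene stay as the last step left them, time stands still between calls to the robot, and variables do not carry over. Pictures are saved under pics/ and viewed, and the job is handed in when it is done.

```bash
mkdir -p pics; cat > h.py <<'E'
import numpy as np, cv2
from bench import *
def px2w(cam,uv,z,c=None):
    c=c or get_calibration(cam); f=210/np.tan(np.radians(c["vertical_fov"])/2)
    R=np.array(c["R"]);t=np.array(c["t"])
    d=R.T@np.array([(uv[0]-c["cx"])/f,(uv[1]-c["cy"])/f,1]); o=-R.T@t
    return o+d*(z-o[2])/d[2]
E
python3 - <<'E'
from h import *
s=state();print(s["time"],s["position"],np.round(s["ee_rot"],3).tolist(),s["opening"],grip_depth)
for c in ["top","side"]:
    k=get_calibration(c);print(c,k)
    cv2.imwrite(f"pics/{c}0.png",read_camera(c))
read_camera("top")
Z=dict(spring_red_mid=.036,spring_yellow_mid=.036,spring_blue_mid=.036,spring_green_mid=.036,spring_bare_mid=.036,seat_red_floor=.014,seat_yellow_floor=.014,seat_blue_floor=.014,saucer_mid=.009,jug_mid=.065)
for n,z in Z.items():
  for c in ["top","side"]:
    for r in spot_point(c,n)[:2]: print(n,c,np.round(r["centre"],1),round(r["conf"],2),np.round(px2w(c,r["centre"],z),4))
print(state()["time"])
E
```

```text
0.0 [0.16695066 0.60164349 0.23005958] [[-0.964, 0.267, -0.001], [0.267, 0.964, -0.002], [0.0, -0.002, -1.0]] 1.0026568303834904 -0.0187
top {'vertical_fov': 42.30394951142243, 'cx': 277.28233793801945, 'cy': 217.24069690073168, 'R': array([[-0.02321651, -0.99971142,  0.00616976],
       [-0.99889997,  0.02294528, -0.04089448],
       [ 0.04074111, -0.0071124 , -0.99914442]]), 't': array([0.09762307, 0.61071042, 1.4237576 ])}
side {'vertical_fov': 50.45710072989513, 'cx': 276.5729349916719, 'cy': 213.17113623949606, 'R': array([[ 0.78008251, -0.62556903,  0.0116044 ],
       [-0.42750726, -0.54645908, -0.72015277],
       [ 0.4568466 ,  0.55681762, -0.69371848]]), 't': array([-0.43547115,  0.37038713,  0.77459339])}
spring_red_mid top [353.9 220.6] 0.5 [ 0.5985 -0.1155  0.036 ]
spring_red_mid side [372.  238.5] 0.74 [ 0.7773 -0.0876  0.036 ]
spring_red_mid side [325.2 286.8] 0.69 [ 0.5933 -0.1218  0.036 ]
spring_yellow_mid top [363.4 268.1] 0.7 [ 0.4747 -0.1366  0.036 ]
spring_yellow_mid side [373.5 241.1] 0.34 [ 0.7739 -0.0955  0.036 ]
spring_yellow_mid side [160.8 181.7] 0.21 [0.48
[... 501 characters left out ...]
242.2] 0.85 [0.5484 0.1519 0.014 ]
seat_red_floor side [236.  232.8] 0.85 [0.5459 0.1441 0.014 ]
seat_red_floor side [377.1 236.8] 0.32 [ 0.8094 -0.0796  0.014 ]
seat_yellow_floor top [225.5 215.6] 0.76 [0.6202 0.2201 0.014 ]
seat_yellow_floor side [243.7 204.4] 0.9 [0.6207 0.2159 0.014 ]
seat_blue_floor top [221. 255.] 0.9 [0.5167 0.234  0.014 ]
seat_blue_floor side [202.6 215.4] 0.74 [0.514  0.2468 0.014 ]
saucer_mid top [139.9 263.3] 0.71 [0.4997 0.4487 0.009 ]
saucer_mid side [162.4 179.5] 0.88 [0.5046 0.4434 0.009 ]
jug_mid top [351.2 159.1] 0.89 [ 0.7553 -0.1089  0.065 ]
jug_mid top [218.8 256.5] 0.39 [0.5143 0.2346 0.065 ]
jug_mid side [377.2 238.8] 0.97 [ 0.7622 -0.1111  0.065 ]
1.15
```

View pics/top0.png

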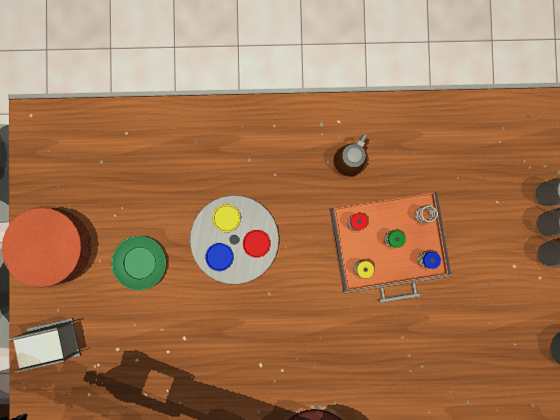

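View pics/side0.png

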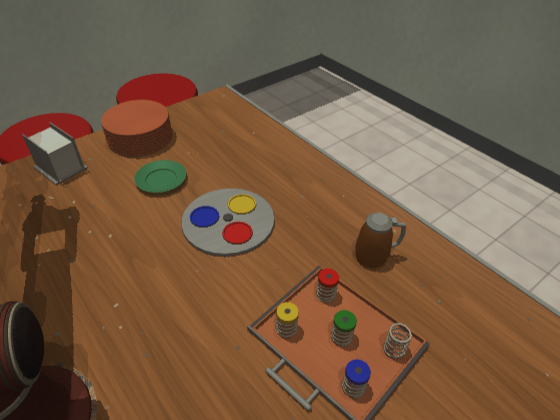

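The top view shows red (360,222), yellow (365,270), blue (431,261) and green (397,239) caps, and the bare coil at (427,214). The seats are red (257,243), yellow (227,218) and blue (220,257). I'll refine these by colour.

```bash
python3 - <<'E'
from h import *
for cam in ["top","side"]:
    im=read_camera(cam); hsv=cv2.cvtColor(im,cv2.COLOR_BGR2HSV)
    H,S,V=[hsv[...,i].astype(int) for i in range(3)]
    for n,m in dict(red=((H<4)|(H>176))&(S>200)&(V>90),yellow=(H>24)&(H<34)&(S>150)&(V>110),blue=(H>105)&(H<130)&(S>170)&(V>80),green=(H>50)&(H<75)&(S>150)&(V>40)).items():
        k,l,st,ce=cv2.connectedComponentsWithStats(m.astype(np.uint8))
        for i in range(1,k):
            if st[i,4]>60:
                x,y,w,h,a=st[i]; c=(x+w/2-.5,y+h/2-.5)
                print(cam,n,a,st[i,:4].tolist(),np.round(ce[i],1),"captop",np.round(px2w(cam,ce[i],.069),4)[:2],"seat",np.round(px2w(cam,ce[i],.016),4)[:2])
E
```

```text
top red 202 [351, 213, 17, 17] [358.8 221. ] captop [ 0.5962 -0.1231] seat [ 0.5978 -0.1314]
top red 572 [243, 230, 27, 27] [256. 243.] captop [0.5463 0.1393] seat [0.546 0.141]
top yellow 571 [213, 204, 27, 28] [226.2 217.5] captop [0.6127 0.2135] seat [0.615  0.2181]
top yellow 202 [357, 261, 17, 17] [365.  269.2] captop [ 0.4738 -0.1351] seat [ 0.4707 -0.1439]
top blue 588 [206, 243, 27, 28] [218.9 256.6] captop [0.5143 0.2339] seat [0.5128 0.2393]
top blue 194 [424, 252, 17, 16] [431.5 259.6] captop [ 0.4939 -0.3048] seat [ 0.4916 -0.3201]
top green 196 [388, 231, 17, 16] [396.3 238.5] captop [ 0.5496 -0.2171] seat [ 0.5494 -0.229 ]
side red 1754 [117, 74, 79, 32] [157.9  88.7] captop [0.6943 0.8066] seat [0.7337 0.9003]
side red 1065 [0, 115, 53, 47] [ 18.  139.3] captop [0.2398 0.7854] seat [0.2466 0.8775]
side red 409 [53, 114, 38, 24] [ 74.8 125.6] captop [0.3935 0.7565] seat [0.4113 0.8466]
side red 451 [223, 222, 29, 21] [237.4 232.7] captop [0.5208 0.0979] seat [0.5478 0.1408]
side red 233 [319, 269, 20, 16] [328.2 276.6] captop [ 0.5971 -0.1228] seat [ 0.6295 -0.0957]
side yellow 243 [277, 303, 21, 18] [287.  311.6] captop [ 0.4746 -0.1353] seat [ 0.4983 -0.1091]
side blue 363 [191, 208, 28, 18] [204.3 216.7] captop [0.4892 0.1887] seat [0.5139 0.2381]
side blue 359 [346, 360, 24, 22] [357.8 370.7] captop [ 0.4946 -0.306 ] seat [ 0.5197 -0.292 ]
side green 282 [335, 311, 21, 19] [344.8 319.8] captop [ 0.5501 -0.2185] seat [ 0.5792 -0.1982]
```

```bash
python3 -m pendant '[{"delta_pos":[-33,-32,3],"yaw":0,"hand":85},{"delta_pos":[-33,-32,3],"yaw":0,"hand":85},{"delta_pos":[-33,-32,3],"yaw":0,"hand":85},{"delta_pos":[-33,-32,3],"yaw":0,"hand":85},{"delta_pos":[-33,-32,3],"yaw":0,"hand":85},{"delta_pos":[-33,-32,3],"yaw":0,"hand":85},{"delta_pos":[-33,-32,3],"yaw":0,"hand":85},{"delta_pos":[-33,-32,3],"yaw":0,"hand":85},{"delta_pos":[-33,-32,3],"yaw":0,"hand":85},{"delta_pos":[-33,-32,3],"yaw":0,"hand":85},{"delta_pos":[-33,-32,3],"yaw":0,"hand":85},{"delta_pos":[-33,-32,3],"yaw":0,"hand":85},{"delta_pos":[-33,-32,3],"yaw":0,"hand":85},{"delta_pos":[-33,-32,3],"yaw":0,"hand":85},{"delta_pos":[-33,-32,3],"yaw":0,"hand":85},{"delta_pos":[-33,-32,3],"yaw":0,"hand":85},{"delta_pos":[-20,-20,3],"yaw":0,"hand":85},{"delta_pos":[0,0,0],"yaw":0,"hand":85}]'
cat > go.py <<'E'
import sys
from h import *
s=state();R=np.array(s["ee_rot"]);p=np.array(s["position"])
d=np.array([float(a) for a in sys.argv[1:4]])-p
print("t",round(s["time"],2),"p",np.round(p,4),"f",np.round(s["force"],1),"op",round(s["opening"],3),"R",np.round(R,3).tolist(),"delta_tool_mm",np.round(R.T@d*1000,1))
E
python3 go.py .5965 -.123 .150
```

```text
time: 3.05
position: [0.5697, -0.0813, 0.1817]
ee_rot: [[-0.965, 0.264, 0.013], [0.264, 0.965, 0.005], [-0.012, 0.008, -1.0]]
force: [-0.3, 0.4, 0.7]
opening: 0.995
t 3.05 p [ 0.5697 -0.0813  0.1817] f [-0.3  0.4  0.7] op 0.995 R [[-0.965, 0.264, 0.013], [0.264, 0.965, 0.005], [-0.012, 0.008, -1.0]] delta_tool_mm [-36.5 -33.4  31.8]
```

```bash
python3 -m pendant '[{"delta_pos":[-20,-18,15],"yaw":0,"hand":85},{"delta_pos":[-17,-16,17],"yaw":0,"hand":85},{"delta_pos":[0,0,0],"yaw":0,"hand":85},{"delta_pos":[0,0,0],"yaw":0,"hand":85}]'
python3 go.py .5965 -.123 .030; python3 - <<'E'
from h import *
cv2.imwrite("pics/w1.png",read_camera("wrist"))
E
```

```text
time: 3.45
position: [0.5975, -0.1233, 0.1502]
ee_rot: [[-0.965, 0.264, 0.014], [0.264, 0.965, 0.006], [-0.012, 0.01, -1.0]]
force: [0.5, 0.3, 0.6]
opening: 0.991
t 3.45 p [ 0.5975 -0.1233  0.1502] f [0.5 0.3 0.6] op 0.991 R [[-0.965, 0.264, 0.014], [0.264, 0.965, 0.006], [-0.012, 0.01, -1.0]] delta_tool_mm [  2.5  -1.2 120.1]
```

View pics/w1.png

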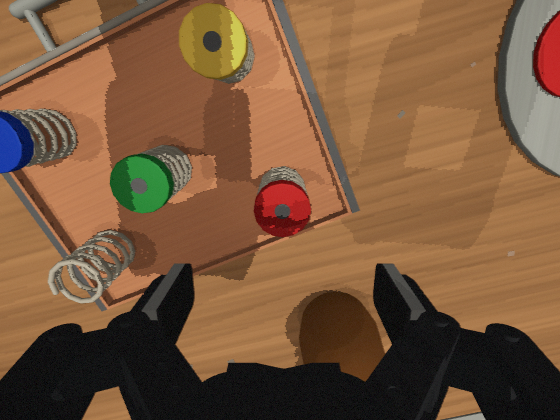

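The wrist view shows the red cap at (282,208), midway between the fingers (midline about 283). Next is descending.

```bash
python3 -c "
from h import *
print(px2w('wrist',(282,207),.069),px2w('wrist',(212,41),.069))"
python3 -m pendant '[{"delta_pos":[1,0,30],"yaw":0,"hand":85},{"delta_pos":[0,0,30],"yaw":0,"hand":85},{"delta_pos":[0,0,30],"yaw":0,"hand":85},{"delta_pos":[0,0,20],"yaw":0,"hand":85},{"delta_pos":[0,0,8],"yaw":0,"hand":85},{"delta_pos":[0,0,0],"yaw":0,"hand":85}]'
python3 go.py .5965 -.123 .030
```

```text
[ 0.59226178 -0.12106078  0.069     ] [ 0.47359002 -0.13442272  0.069     ]
time: 4.1
position: [0.6008, -0.116, 0.0371]
ee_rot: [[-0.966, 0.256, 0.026], [0.256, 0.967, 0.004], [-0.024, 0.01, -1.0]]
force: [0.4, -0.3, 0.5]
opening: 0.995
t 4.1 p [ 0.6008 -0.116   0.0371] f [ 0.4 -0.3  0.5] op 0.995 R [[-0.966, 0.256, 0.026], [0.256, 0.967, 0.004], [-0.024, 0.01, -1.0]] delta_tool_mm [ 2.5 -8.   7. ]
```

```bash
python3 -m pendant '[{"delta_pos":[4,-8,3],"yaw":0,"hand":85},{"delta_pos":[0,0,3],"yaw":0,"hand":85}]'
python3 go.py .596 -.1228 .030
```

```text
time: 4.3
position: [0.5963, -0.1228, 0.0339]
ee_rot: [[-0.967, 0.254, 0.03], [0.255, 0.967, 0.002], [-0.028, 0.01, -1.0]]
force: [-0.9, -0.2, -0.6]
opening: 1.001
t 4.3 p [ 0.5963 -0.1228  0.0339] f [-0.9 -0.2 -0.6] op 1.001 R [[-0.967, 0.254, 0.03], [0.255, 0.967, 0.002], [-0.028, 0.01, -1.0]] delta_tool_mm [ 0.4 -0.1  3.9]
```

```bash
python3 -m pendant '[{"delta_pos":[0,0,2],"yaw":0,"hand":40},{"delta_pos":[0,0,0],"yaw":0,"hand":35},{"delta_pos":[0,0,0],"yaw":0,"hand":35},{"delta_pos":[0,0,0],"yaw":0,"hand":35},{"delta_pos":[0,0,0],"yaw":0,"hand":35},{"delta_pos":[0,0,0],"yaw":0,"hand":35}]' 40
python3 go.py .596 -.1228 .12
```

```text
time: 4.9
position: [0.598, -0.1238, 0.0346]
ee_rot: [[-0.966, 0.255, 0.035], [0.255, 0.967, 0.001], [-0.033, 0.01, -0.999]]
force: [-0.1, -0.4, -0.5]
opening: 0.502
t 4.9 p [ 0.598  -0.1238  0.0346] f [-0.1 -0.4 -0.5] op 0.502 R [[-0.966, 0.255, 0.035], [0.255, 0.967, 0.001], [-0.033, 0.01, -0.999]] delta_tool_mm [ -0.6   1.3 -85.4]
```

```bash
python3 -m pendant '[{"delta_pos":[0,0,-15],"yaw":0,"hand":35},{"delta_pos":[0,0,-30],"yaw":0,"hand":35},{"delta_pos":[0,0,-30],"yaw":0,"hand":35},{"delta_pos":[0,0,-20],"yaw":0,"hand":35},{"delta_pos":[0,0,0],"yaw":0,"hand":35}]'
python3 go.py .547 .141 .13
```

```text
time: 5.4
position: [0.5937, -0.1235, 0.1347]
ee_rot: [[-0.966, 0.255, 0.032], [0.255, 0.967, 0.002], [-0.031, 0.01, -0.999]]
force: [1.0, -0.6, -0.6]
opening: 0.503
t 5.4 p [ 0.5937 -0.1235  0.1347] f [ 1.  -0.6 -0.6] op 0.503 R [[-0.966, 0.255, 0.032], [0.255, 0.967, 0.002], [-0.031, 0.01, -0.999]] delta_tool_mm [112.8 243.8   3.6]
```

```bash
python3 -m pendant '[{"delta_pos":[8,16,0],"yaw":0,"hand":35},{"delta_pos":[15,32,0],"yaw":0,"hand":35},{"delta_pos":[15,32,0],"yaw":0,"hand":35},{"delta_pos":[15,32,0],"yaw":0,"hand":35},{"delta_pos":[15,32,0],"yaw":0,"hand":35},{"delta_pos":[15,32,0],"yaw":0,"hand":35},{"delta_pos":[15,32,0],"yaw":0,"hand":35},{"delta_pos":[10,24,0],"yaw":0,"hand":35},{"delta_pos":[4,8,0],"yaw":0,"hand":35},{"delta_pos":[0,0,0],"yaw":0,"hand":35}]'
python3 go.py .547 .141 .0456
```

```text
time: 6.4
position: [0.5346, 0.1529, 0.123]
ee_rot: [[-0.967, 0.255, 0.015], [0.255, 0.967, 0.004], [-0.013, 0.008, -1.0]]
force: [-1.0, -1.2, -1.8]
opening: 0.505
t 6.4 p [0.5346 0.1529 0.123 ] f [-1.  -1.2 -1.8] op 0.505 R [[-0.967, 0.255, 0.015], [0.255, 0.967, 0.004], [-0.013, 0.008, -1.0]] delta_tool_mm [-14.   -9.   77.5]
```

```bash
python3 -m pendant '[{"delta_pos":[-14,-9,10],"yaw":0,"hand":35},{"delta_pos":[0,0,20],"yaw":0,"hand":35},{"delta_pos":[0,0,20],"yaw":0,"hand":35},{"delta_pos":[0,0,8],"yaw":0,"hand":35},{"delta_pos":[0,0,0],"yaw":0,"hand":35}]'
python3 go.py .547 .141 .0456
```

```text
time: 6.9
position: [0.5461, 0.1371, 0.0616]
ee_rot: [[-0.966, 0.257, 0.013], [0.257, 0.966, 0.002], [-0.012, 0.005, -1.0]]
force: [0.1, 0.3, -1.0]
opening: 0.504
t 6.9 p [0.5461 0.1371 0.0616] f [ 0.1  0.3 -1. ] op 0.504 R [[-0.966, 0.257, 0.013], [0.257, 0.966, 0.002], [-0.012, 0.005, -1.0]] delta_tool_mm [ 0.4  3.9 16. ]
```

```bash
python3 -m pendant '[{"delta_pos":[0,4,5],"yaw":0,"hand":35},{"delta_pos":[0,0,5],"yaw":0,"hand":35},{"delta_pos":[0,0,3],"yaw":0,"hand":35},{"delta_pos":[0,0,0],"yaw":0,"hand":35}]'
python3 go.py .547 .141 .0456; python3 -c "
from h import *
a=read_camera('side')[150:300,130:330];b=read_camera('top')[170:310,160:300]
cv2.imwrite('pics/s2.png',np.hstack([cv2.resize(a,(460,345)),cv2.resize(b,(340,345))]))"
```

```text
time: 7.3
position: [0.5488, 0.1407, 0.0497]
ee_rot: [[-0.966, 0.258, 0.016], [0.258, 0.966, 0.002], [-0.015, 0.006, -1.0]]
force: [0.5, 0.5, -0.5]
opening: 0.503
t 7.3 p [0.5488 0.1407 0.0497] f [ 0.5  0.5 -0.5] op 0.503 R [[-0.966, 0.258, 0.016], [0.258, 0.966, 0.002], [-0.015, 0.006, -1.0]] delta_tool_mm [ 1.9 -0.2  4.1]
```

View pics/s2.png

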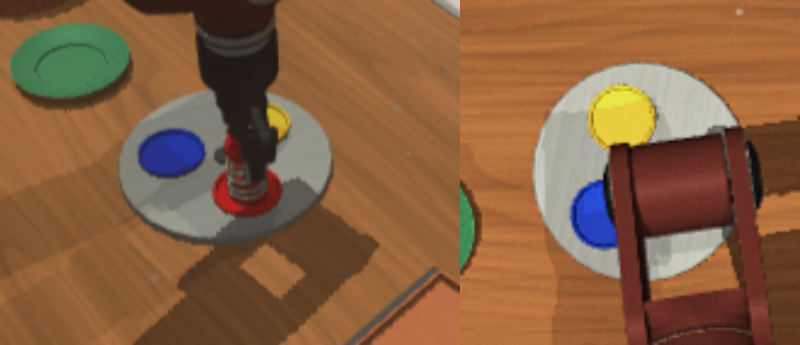

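The crop shows the red spring held just above the red seat and centred on it. I'll lower the last 4 mm.

```bash
python3 -m pendant '[{"delta_pos":[1,0,3],"yaw":0,"hand":35},{"delta_pos":[0,0,2],"yaw":0,"hand":35},{"delta_pos":[0,0,1],"yaw":0,"hand":35},{"delta_pos":[0,0,0],"yaw":0,"hand":35}]'
python3 go.py .547 .141 .0456
```

```text
time: 7.8
position: [0.5493, 0.1413, 0.0457]
ee_rot: [[-0.966, 0.258, 0.019], [0.258, 0.966, 0.002], [-0.017, 0.007, -1.0]]
force: [-0.0, -0.2, -1.2]
opening: 0.504
t 7.8 p [0.5493 0.1413 0.0457] f [-0.  -0.2 -1.2] op 0.504 R [[-0.966, 0.258, 0.019], [0.258, 0.966, 0.002], [-0.017, 0.007, -1.0]] delta_tool_mm [ 2.1 -0.9  0.1]
```

```bash
python3 -m pendant '[{"delta_pos":[1,0,1],"yaw":0,"hand":35},{"delta_pos":[0,0,1],"yaw":0,"hand":35},{"delta_pos":[0,0,0],"yaw":0,"hand":35}]'
python3 go.py .547 .141 .0456
```

```text
time: 8.1
position: [0.5494, 0.1415, 0.0457]
ee_rot: [[-0.966, 0.258, 0.021], [0.258, 0.966, 0.002], [-0.02, 0.007, -1.0]]
force: [1.4, 0.3, -0.7]
opening: 0.501
t 8.1 p [0.5494 0.1415 0.0457] f [ 1.4  0.3 -0.7] op 0.501 R [[-0.966, 0.258, 0.021], [0.258, 0.966, 0.002], [-0.02, 0.007, -1.0]] delta_tool_mm [ 2.2 -1.1  0. ]
```

```bash
python3 -m pendant '[{"delta_pos":[0,0,3],"yaw":0,"hand":35}]'
python3 go.py .547 .141 .0456
```

```text
time: 8.2
position: [0.55, 0.1416, 0.0454]
ee_rot: [[-0.966, 0.257, 0.02], [0.258, 0.966, 0.001], [-0.019, 0.006, -1.0]]
force: [-13.7, -1.5, 31.5]
opening: 0.506
t 8.2 p [0.55   0.1416 0.0454] f [-13.7  -1.5  31.5] op 0.506 R [[-0.966, 0.257, 0.02], [0.258, 0.966, 0.001], [-0.019, 0.006, -1.0]] delta_tool_mm [ 2.7 -1.3 -0.3]
```

```bash
python3 -m pendant '[{"delta_pos":[0,0,0],"yaw":0,"hand":35},{"delta_pos":[0,0,0],"yaw":0,"hand":48},{"delta_pos":[0,0,0],"yaw":0,"hand":60},{"delta_pos":[0,0,0],"yaw":0,"hand":75},{"delta_pos":[0,0,0],"yaw":0,"hand":75}]'
python3 go.py .547 .141 .0456
```

```text
time: 8.7
position: [0.55, 0.1417, 0.045]
ee_rot: [[-0.966, 0.257, 0.021], [0.258, 0.966, 0.002], [-0.02, 0.007, -1.0]]
force: [0.2, -0.2, -0.3]
opening: 0.877
t 8.7 p [0.55   0.1417 0.045 ] f [ 0.2 -0.2 -0.3] op 0.877 R [[-0.966, 0.257, 0.021], [0.258, 0.966, 0.002], [-0.02, 0.007, -1.0]] delta_tool_mm [ 2.7 -1.5 -0.7]
```

Now lift and move to above the yellow spring (0.474,-0.135).

```bash
python3 -m pendant '[{"delta_pos":[0,0,-20],"yaw":0,"hand":75},{"delta_pos":[0,0,-40],"yaw":0,"hand":75},{"delta_pos":[0,0,-40],"yaw":0,"hand":85},{"delta_pos":[0,-20,-10],"yaw":0,"hand":85},{"delta_pos":[0,-35,0],"yaw":0,"hand":85},{"delta_pos":[0,-35,0],"yaw":0,"hand":85},{"delta_pos":[0,-35,0],"yaw":0,"hand":85},{"delta_pos":[0,-35,0],"yaw":0,"hand":85},{"delta_pos":[0,-35,0],"yaw":0,"hand":85},{"delta_pos":[0,-35,0],"yaw":0,"hand":85},{"delta_pos":[0,-30,0],"yaw":0,"hand":85},{"delta_pos":[0,-15,0],"yaw":0,"hand":85},{"delta_pos":[0,0,0],"yaw":0,"hand":85}]'
python3 go.py .4742 -.1352 .110;python3 -c "
from h import *
cv2.imwrite('pics/s3.png',read_camera('side'))"
```

```text
time: 10.0
position: [0.4729, -0.1336, 0.1546]
ee_rot: [[-0.967, 0.255, 0.018], [0.255, 0.967, 0.0], [-0.018, 0.005, -1.0]]
force: [0.3, 1.1, 0.2]
opening: 0.999
t 10.0 p [ 0.4729 -0.1336  0.1546] f [0.3 1.1 0.2] op 0.999 R [[-0.967, 0.255, 0.018], [0.255, 0.967, 0.0], [-0.018, 0.005, -1.0]] delta_tool_mm [-0.9 -1.4 44.6]
```

View pics/s3.png

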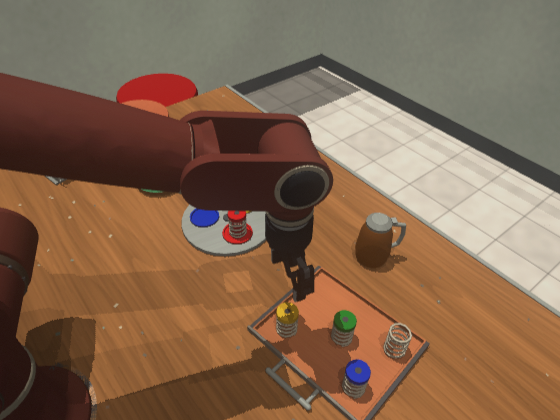

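The red spring stands upright in its seat (237,225), and the gripper is above yellow (287,316).

```bash
python3 -m pendant '[{"delta_pos":[0,0,30],"yaw":0,"hand":85},{"delta_pos":[0,0,30],"yaw":0,"hand":85},{"delta_pos":[0,0,10],"yaw":0,"hand":85},{"delta_pos":[0,0,0],"yaw":0,"hand":85}]'
python3 go.py .4742 -.1352 .033
```

```text
time: 10.45
position: [0.4766, -0.13, 0.0841]
ee_rot: [[-0.968, 0.251, 0.022], [0.251, 0.968, 0.001], [-0.021, 0.006, -1.0]]
force: [0.2, -0.1, -1.3]
opening: 0.998
t 10.45 p [ 0.4766 -0.13    0.0841] f [ 0.2 -0.1 -1.3] op 0.998 R [[-0.968, 0.251, 0.022], [0.251, 0.968, 0.001], [-0.021, 0.006, -1.0]] delta_tool_mm [ 2. -6. 51.]
```

```bash
python3 -m pendant '[{"delta_pos":[2,-7,5],"yaw":0,"hand":85},{"delta_pos":[0,-1,20],"yaw":0,"hand":85},{"delta_pos":[0,-1,20],"yaw":0,"hand":85},{"delta_pos":[0,0,5],"yaw":0,"hand":85},{"delta_pos":[0,0,0],"yaw":0,"hand":85}]'
python3 go.py .4742 -.1352 .033
```

```text
time: 10.95
position: [0.4776, -0.1398, 0.0385]
ee_rot: [[-0.968, 0.248, 0.031], [0.248, 0.969, -0.003], [-0.031, 0.004, -1.0]]
force: [-0.1, -0.8, -0.3]
opening: 0.993
t 10.95 p [ 0.4776 -0.1398  0.0385] f [-0.1 -0.8 -0.3] op 0.993 R [[-0.968, 0.248, 0.031], [0.248, 0.969, -0.003], [-0.031, 0.004, -1.0]] delta_tool_mm [4.6 3.6 5.3]
```

```bash
python3 -m pendant '[{"delta_pos":[5,4,5],"yaw":0,"hand":85},{"delta_pos":[0,0,1],"yaw":0,"hand":85}]'
python3 go.py .4742 -.1352 .033
```

```text
time: 11.15
position: [0.4751, -0.135, 0.0342]
ee_rot: [[-0.968, 0.248, 0.034], [0.248, 0.969, -0.005], [-0.034, 0.004, -0.999]]
force: [0.3, 0.7, 0.4]
opening: 0.993
t 11.15 p [ 0.4751 -0.135   0.0342] f [0.3 0.7 0.4] op 0.993 R [[-0.968, 0.248, 0.034], [0.248, 0.969, -0.005], [-0.034, 0.004, -0.999]] delta_tool_mm [ 0.8 -0.4  1.2]
```

```bash
python3 -m pendant '[{"delta_pos":[0,0,1],"yaw":0,"hand":40},{"delta_pos":[0,0,0],"yaw":0,"hand":35},{"delta_pos":[0,0,0],"yaw":0,"hand":35},{"delta_pos":[0,0,0],"yaw":0,"hand":35},{"delta_pos":[0,0,0],"yaw":0,"hand":35},{"delta_pos":[0,0,0],"yaw":0,"hand":35}]' 40
python3 go.py .4742 -.1352 .033
python3 -m pendant '[{"delta_pos":[0,0,-15],"yaw":0,"hand":35},{"delta_pos":[0,0,-30],"yaw":0,"hand":35},{"delta_pos":[0,0,-35],"yaw":0,"hand":35},{"delta_pos":[0,0,-35],"yaw":0,"hand":35},{"delta_pos":[0,0,-10],"yaw":0,"hand":35},{"delta_pos":[0,0,0],"yaw":0,"hand":35}]'
python3 go.py .615 .218 .16
```

```text
time: 11.75
position: [0.4764, -0.1354, 0.0352]
ee_rot: [[-0.968, 0.248, 0.037], [0.248, 0.969, -0.006], [-0.038, 0.003, -0.999]]
force: [0.6, 0.4, -0.1]
opening: 0.501
t 11.75 p [ 0.4764 -0.1354  0.0352] f [ 0.6  0.4 -0.1] op 0.501 R [[-0.968, 0.248, 0.037], [0.248, 0.969, -0.006], [-0.038, 0.003, -0.999]] delta_tool_mm [ 2.2 -0.3  2.1]
time: 12.35
position: [0.4687, -0.1334, 0.1599]
ee_rot: [[-0.968, 0.248, 0.029], [0.248, 0.969, -0.003], [-0.029, 0.005, -1.0]]
force: [0.4, 0.3, -2.2]
opening: 0.506
t 12.35 p [ 0.4687 -0.1334  0.1599] f [ 0.4  0.3 -2.2] op 0.506 R [[-0.968, 0.248, 0.029], [0.248, 0.969, -0.003], [-0.029, 0.005, -1.0]] delta_tool_mm [-54.5 376.7   3.2]
```

```bash
python3 -m pendant '[{"delta_pos":[-2,16,0],"yaw":0,"hand":35},{"delta_pos":[-5,36,-1],"yaw":0,"hand":35},{"delta_pos":[-5,36,-1],"yaw":0,"hand":35},{"delta_pos":[-5,36,-1],"yaw":0,"hand":35},{"delta_pos":[-5,36,-1],"yaw":0,"hand":35},{"delta_pos":[-5,36,-1],"yaw":0,"hand":35},{"delta_pos":[-5,36,-1],"yaw":0,"hand":35},{"delta_pos":[-5,36,-1],"yaw":0,"hand":35},{"delta_pos":[-5,36,0],"yaw":0,"hand":35},{"delta_pos":[-5,36,0],"yaw":0,"hand":35},{"delta_pos":[-4,15,0],"yaw":0,"hand":35},{"delta_pos":[0,0,0],"yaw":0,"hand":35},{"delta_pos":[0,0,0],"yaw":0,"hand":35}]'
python3 go.py .615 .218 .09
```

```text
time: 13.65
position: [0.597, 0.2098, 0.1317]
ee_rot: [[-0.968, 0.251, -0.016], [0.251, 0.968, -0.006], [0.014, -0.01, -1.0]]
force: [-0.4, 0.7, -1.6]
opening: 0.507
t 13.65 p [0.597  0.2098 0.1317] f [-0.4  0.7 -1.6] op 0.507 R [[-0.968, 0.251, -0.016], [0.251, 0.968, -0.006], [0.014, -0.01, -1.0]] delta_tool_mm [-16.   12.9  41.3]
```

```bash
python3 -m pendant '[{"delta_pos":[-16,13,5],"yaw":0,"hand":35},{"delta_pos":[0,0,15],"yaw":0,"hand":35},{"delta_pos":[0,0,15],"yaw":0,"hand":35},{"delta_pos":[0,0,5],"yaw":0,"hand":35},{"delta_pos":[0,0,0],"yaw":0,"hand":35}]'
python3 go.py .615 .218 .0462
```

```text
time: 14.15
position: [0.6101, 0.213, 0.0828]
ee_rot: [[-0.967, 0.255, -0.027], [0.255, 0.967, -0.009], [0.023, -0.016, -1.0]]
force: [-0.4, -1.1, -0.7]
opening: 0.503
t 14.15 p [0.6101 0.213  0.0828] f [-0.4 -1.1 -0.7] op 0.503 R [[-0.967, 0.255, -0.027], [0.255, 0.967, -0.009], [0.023, -0.016, -1.0]] delta_tool_mm [-4.3  6.6 36.4]
```

```bash
python3 -m pendant '[{"delta_pos":[-6,6,8],"yaw":0,"hand":35},{"delta_pos":[0,1,10],"yaw":0,"hand":35},{"delta_pos":[0,0,6],"yaw":0,"hand":35},{"delta_pos":[0,0,0],"yaw":0,"hand":35}]'
python3 go.py .616 .218 .0462
```

```text
time: 14.55
position: [0.6174, 0.2179, 0.0571]
ee_rot: [[-0.966, 0.255, -0.026], [0.256, 0.967, -0.009], [0.023, -0.015, -1.0]]
force: [-0.3, -0.9, -0.9]
opening: 0.501
t 14.55 p [0.6174 0.2179 0.0571] f [-0.3 -0.9 -0.9] op 0.501 R [[-0.966, 0.255, -0.026], [0.256, 0.967, -0.009], [0.023, -0.015, -1.0]] delta_tool_mm [ 1.2 -0.1 10.9]
```

```bash
python3 -m pendant '[{"delta_pos":[0,0,5],"yaw":0,"hand":35},{"delta_pos":[0,0,3],"yaw":0,"hand":35},{"delta_pos":[0,0,0],"yaw":0,"hand":35}]'
python3 go.py .616 .218 .0462
python3 -m pendant '[{"delta_pos":[1,0,2],"yaw":0,"hand":35}]'
python3 go.py .616 .218 .0462; python3 -c "
from h import *
cv2.imwrite('pics/s4.png',cv2.resize(read_camera('side')[150:300,130:330],(800,600)))"
```

```text
time: 14.85
position: [0.6176, 0.218, 0.0489]
ee_rot: [[-0.967, 0.255, -0.025], [0.256, 0.967, -0.009], [0.022, -0.015, -1.0]]
force: [0.0, -0.1, -2.0]
opening: 0.504
t 14.85 p [0.6176 0.218  0.0489] f [ 0.  -0.1 -2. ] op 0.504 R [[-0.967, 0.255, -0.025], [0.256, 0.967, -0.009], [0.022, -0.015, -1.0]] delta_tool_mm [ 1.5 -0.4  2.8]
time: 14.95
position: [0.617, 0.2184, 0.0474]
ee_rot: [[-0.967, 0.255, -0.024], [0.256, 0.967, -0.009], [0.021, -0.014, -1.0]]
force: [0.7, -0.2, -1.4]
opening: 0.506
t 14.95 p [0.617  0.2184 0.0474] f [ 0.7 -0.2 -1.4] op 0.506 R [[-0.967, 0.255, -0.024], [0.256, 0.967, -0.009], [0.021, -0.014, -1.0]] delta_tool_mm [ 0.9 -0.6  1.3]
```

View pics/s4.png

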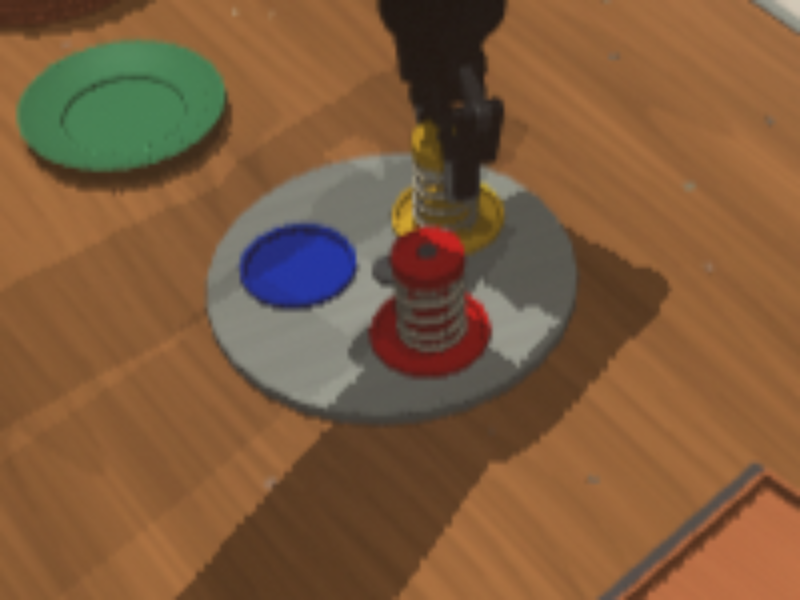

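Red stands well in its seat. Yellow is inside its seat ring and nearly on the floor.

```bash
python3 -m pendant '[{"delta_pos":[0,0,1],"yaw":0,"hand":35},{"delta_pos":[0,0,1],"yaw":0,"hand":35}]'
python3 go.py .616 .218 .0462
```

```text
time: 15.2
position: [0.6171, 0.2184, 0.0472]
ee_rot: [[-0.967, 0.255, -0.024], [0.255, 0.967, -0.009], [0.021, -0.015, -1.0]]
force: [-3.3, -0.6, 4.9]
opening: 0.504
t 15.2 p [0.6171 0.2184 0.0472] f [-3.3 -0.6  4.9] op 0.504 R [[-0.967, 0.255, -0.024], [0.255, 0.967, -0.009], [0.021, -0.015, -1.0]] delta_tool_mm [ 0.9 -0.7  1. ]
```

Contact at 5 N. Release and lift.

```bash
python3 -m pendant '[{"delta_pos":[0,0,0],"yaw":0,"hand":46},{"delta_pos":[0,0,0],"yaw":0,"hand":55},{"delta_pos":[0,0,0],"yaw":0,"hand":70},{"delta_pos":[0,0,0],"yaw":0,"hand":75},{"delta_pos":[0,0,0],"yaw":0,"hand":75}]'
python3 -m pendant '[{"delta_pos":[0,0,-20],"yaw":0,"hand":75},{"delta_pos":[0,0,-40],"yaw":0,"hand":75},{"delta_pos":[0,0,-40],"yaw":0,"hand":80},{"delta_pos":[0,0,-20],"yaw":0,"hand":85},{"delta_pos":[0,0,0],"yaw":0,"hand":85}]'
python3 go.py .494 -.3055 .15
```

```text
time: 15.7
position: [0.6176, 0.2186, 0.0469]
ee_rot: [[-0.967, 0.255, -0.022], [0.255, 0.967, -0.008], [0.019, -0.013, -1.0]]
force: [0.6, 0.1, -0.2]
opening: 0.882
time: 16.2
position: [0.6187, 0.2193, 0.1677]
ee_rot: [[-0.967, 0.255, -0.028], [0.255, 0.967, -0.009], [0.024, -0.016, -1.0]]
force: [0.9, -0.8, 0.4]
opening: 0.999
t 16.2 p [0.6187 0.2193 0.1677] f [ 0.9 -0.8  0.4] op 0.999 R [[-0.967, 0.255, -0.028], [0.255, 0.967, -0.009], [0.024, -0.016, -1.0]] delta_tool_mm [ -13.9 -538.9   26. ]
```

```bash
python3 -m pendant '[{"delta_pos":[0,-20,0],"yaw":0,"hand":85},{"delta_pos":[-1,-40,0],"yaw":0,"hand":85},{"delta_pos":[-1,-40,0],"yaw":0,"hand":85},{"delta_pos":[-1,-40,0],"yaw":0,"hand":85},{"delta_pos":[-1,-40,0],"yaw":0,"hand":85},{"delta_pos":[-1,-40,0],"yaw":0,"hand":85},{"delta_pos":[-1,-40,0],"yaw":0,"hand":85},{"delta_pos":[-1,-40,0],"yaw":0,"hand":85},{"delta_pos":[-1,-40,0],"yaw":0,"hand":85},{"delta_pos":[-1,-40,0],"yaw":0,"hand":85},{"delta_pos":[-1,-40,0],"yaw":0,"hand":85},{"delta_pos":[-1,-40,0],"yaw":0,"hand":85},{"delta_pos":[-1,-40,0],"yaw":0,"hand":85},{"delta_pos":[-1,-20,0],"yaw":0,"hand":85},{"delta_pos":[0,0,0],"yaw":0,"hand":85},{"delta_pos":[0,0,0],"yaw":0,"hand":85}]'
python3 go.py .494 -.3055 .12
```

```text
time: 17.8
position: [0.4684, -0.3106, 0.1435]
ee_rot: [[-0.963, 0.259, -0.072], [0.259, 0.966, 0.003], [0.07, -0.016, -0.997]]
force: [0.4, 1.2, 0.3]
opening: 0.994
t 17.8 p [ 0.4684 -0.3106  0.1435] f [0.4 1.2 0.3] op 0.994 R [[-0.963, 0.259, -0.072], [0.259, 0.966, 0.003], [0.07, -0.016, -0.997]] delta_tool_mm [-25.   11.9  21.6]
```

```bash
python3 -m pendant '[{"delta_pos":[-25,12,0],"yaw":0,"hand":85},{"delta_pos":[0,0,0],"yaw":0,"hand":85},{"delta_pos":[0,0,0],"yaw":0,"hand":85},{"delta_pos":[0,0,0],"yaw":0,"hand":85},{"delta_pos":[0,0,0],"yaw":0,"hand":85},{"delta_pos":[0,0,0],"yaw":0,"hand":85}]'
python3 go.py .494 -.3055 .12; python3 -c "
from h import *
cv2.imwrite('pics/w5.png',read_camera('wrist'))"
```

```text
time: 18.4
position: [0.4928, -0.3002, 0.1372]
ee_rot: [[-0.964, 0.255, -0.079], [0.255, 0.967, 0.007], [0.078, -0.013, -0.997]]
force: [-0.4, 0.1, -0.5]
opening: 0.994
t 18.4 p [ 0.4928 -0.3002  0.1372] f [-0.4  0.1 -0.5] op 0.994 R [[-0.964, 0.255, -0.079], [0.255, 0.967, 0.007], [0.078, -0.013, -0.997]] delta_tool_mm [-3.9 -4.6 17. ]
```

View pics/w5.png

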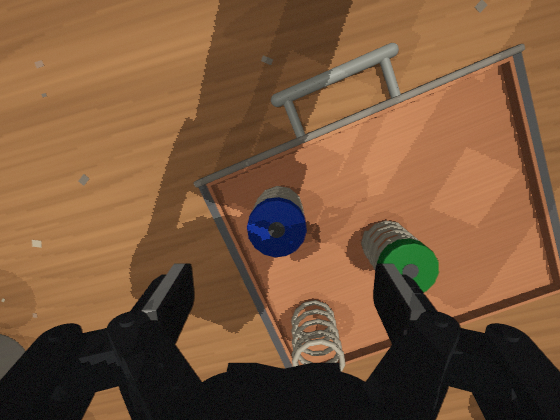

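The wrist view shows the blue cap at (277,227) between the fingers. Green (410,265) and the bare coil (318,345) are clear of them. The tool is pitched about 4.5° about the jaw axis, which the grip tolerates.

```bash
python3 -m pendant '[{"delta_pos":[-4,-5,5],"yaw":0,"hand":85},{"delta_pos":[-2,0,20],"yaw":0,"hand":85},{"delta_pos":[-2,0,20],"yaw":0,"hand":85},{"delta_pos":[-1,0,10],"yaw":0,"hand":85},{"delta_pos":[0,0,0],"yaw":0,"hand":85}]'
python3 go.py .494 -.3055 .035
```

```text
time: 18.95
position: [0.4967, -0.3096, 0.0808]
ee_rot: [[-0.964, 0.256, -0.076], [0.257, 0.967, 0.005], [0.074, -0.015, -0.997]]
force: [0.1, 0.9, 0.3]
opening: 1.003
t 18.95 p [ 0.4967 -0.3096  0.0808] f [0.1 0.9 0.3] op 1.003 R [[-0.964, 0.256, -0.076], [0.257, 0.967, 0.005], [0.074, -0.015, -0.997]] delta_tool_mm [ 0.3  4.  45.9]
```

```bash
python3 -m pendant '[{"delta_pos":[0,4,10],"yaw":0,"hand":85},{"delta_pos":[0,0,15],"yaw":0,"hand":85},{"delta_pos":[0,0,12],"yaw":0,"hand":85},{"delta_pos":[0,0,5],"yaw":0,"hand":85},{"delta_pos":[0,0,0],"yaw":0,"hand":85}]'
python3 go.py .494 -.3055 .034
```

```text
time: 19.45
position: [0.4951, -0.306, 0.0367]
ee_rot: [[-0.964, 0.256, -0.074], [0.257, 0.966, 0.003], [0.073, -0.016, -0.997]]
force: [0.8, 0.0, 0.3]
opening: 0.997
t 19.45 p [ 0.4951 -0.306   0.0367] f [0.8 0.  0.3] op 0.997 R [[-0.964, 0.256, -0.074], [0.257, 0.966, 0.003], [0.073, -0.016, -0.997]] delta_tool_mm [1.  0.2 2.8]
```

```bash
python3 -m pendant '[{"delta_pos":[1,0,3],"yaw":0,"hand":60},{"delta_pos":[0,0,0],"yaw":0,"hand":35},{"delta_pos":[0,0,0],"yaw":0,"hand":35},{"delta_pos":[0,0,0],"yaw":0,"hand":35},{"delta_pos":[0,0,0],"yaw":0,"hand":35},{"delta_pos":[0,0,0],"yaw":0,"hand":35}]' 40
python3 go.py .494 -.3055 .034
python3 -m pendant '[{"delta_pos":[1,0,-15],"yaw":0,"hand":35},{"delta_pos":[2,0,-30],"yaw":0,"hand":35},{"delta_pos":[3,0,-40],"yaw":0,"hand":35},{"delta_pos":[3,0,-40],"yaw":0,"hand":35},{"delta_pos":[1,0,-15],"yaw":0,"hand":35},{"delta_pos":[0,0,0],"yaw":0,"hand":35}]'
python3 go.py .513 .2385 .17
```

```text
time: 20.05
position: [0.4947, -0.3064, 0.0349]
ee_rot: [[-0.964, 0.256, -0.072], [0.257, 0.966, 0.002], [0.07, -0.017, -0.997]]
force: [-0.8, 0.1, -0.7]
opening: 0.513
t 20.05 p [ 0.4947 -0.3064  0.0349] f [-0.8  0.1 -0.7] op 0.513 R [[-0.964, 0.256, -0.072], [0.257, 0.966, 0.002], [0.07, -0.017, -0.997]] delta_tool_mm [0.9 0.7 1. ]
time: 20.65
position: [0.4944, -0.3033, 0.1827]
ee_rot: [[-0.964, 0.256, -0.073], [0.257, 0.967, 0.003], [0.072, -0.016, -0.997]]
force: [0.6, -0.1, -1.5]
opening: 0.505
t 20.65 p [ 0.4944 -0.3033  0.1827] f [ 0.6 -0.1 -1.5] op 0.505 R [[-0.964, 0.256, -0.073], [0.257, 0.967, 0.003], [0.072, -0.016, -0.997]] delta_tool_mm [120.2 528.6  12.8]
```

```bash
python3 -m pendant '[{"delta_pos":[3,15,0],"yaw":0,"hand":35},{"delta_pos":[7,30,0],"yaw":0,"hand":35},{"delta_pos":[7,30,0],"yaw":0,"hand":35},{"delta_pos":[7,30,0],"yaw":0,"hand":35},{"delta_pos":[7,30,0],"yaw":0,"hand":35},{"delta_pos":[7,30,0],"yaw":0,"hand":35},{"delta_pos":[7,30,0],"yaw":0,"hand":35},{"delta_pos":[7,30,0],"yaw":0,"hand":35},{"delta_pos":[7,30,0],"yaw":0,"hand":35},{"delta_pos":[7,30,0],"yaw":0,"hand":35}]'
python3 go.py .513 .2385 .17
```

```text
time: 21.65
position: [0.4903, 0.0092, 0.1594]
ee_rot: [[-0.959, 0.261, -0.11], [0.26, 0.965, 0.02], [0.111, -0.01, -0.994]]
force: [-0.2, 0.3, -1.2]
opening: 0.5
t 21.65 p [0.4903 0.0092 0.1594] f [-0.2  0.3 -1.2] op 0.5 R [[-0.959, 0.261, -0.11], [0.26, 0.965, 0.02], [0.111, -0.01, -0.994]] delta_tool_mm [ 39.  227.2  -8.5]
```

```bash
python3 -m pendant '[{"delta_pos":[5,28,-5],"yaw":0,"hand":35},{"delta_pos":[5,28,-5],"yaw":0,"hand":35},{"delta_pos":[5,28,-5],"yaw":0,"hand":35},{"delta_pos":[5,28,-3],"yaw":0,"hand":35},{"delta_pos":[5,28,-2],"yaw":0,"hand":35},{"delta_pos":[5,28,-2],"yaw":0,"hand":35},{"delta_pos":[3,20,0],"yaw":0,"hand":35},{"delta_pos":[1,10,0],"yaw":0,"hand":35},{"delta_pos":[0,0,0],"yaw":0,"hand":35},{"delta_pos":[0,0,0],"yaw":0,"hand":35}]'
python3 go.py .513 .2385 .12; python3 -c "
from h import *
cv2.imwrite('pics/s6.png',cv2.resize(read_camera('side')[120:300,90:330],(800,600)))"
```

```text
time: 22.65
position: [0.4903, 0.2252, 0.1564]
ee_rot: [[-0.955, 0.251, -0.156], [0.252, 0.968, 0.015], [0.155, -0.025, -0.988]]
force: [0.4, -0.1, -0.7]
opening: 0.502
t 22.65 p [0.4903 0.2252 0.1564] f [ 0.4 -0.1 -0.7] op 0.502 R [[-0.955, 0.251, -0.156], [0.252, 0.968, 0.015], [0.155, -0.025, -0.988]] delta_tool_mm [-24.   19.5  32.6]
```

View pics/s6.png

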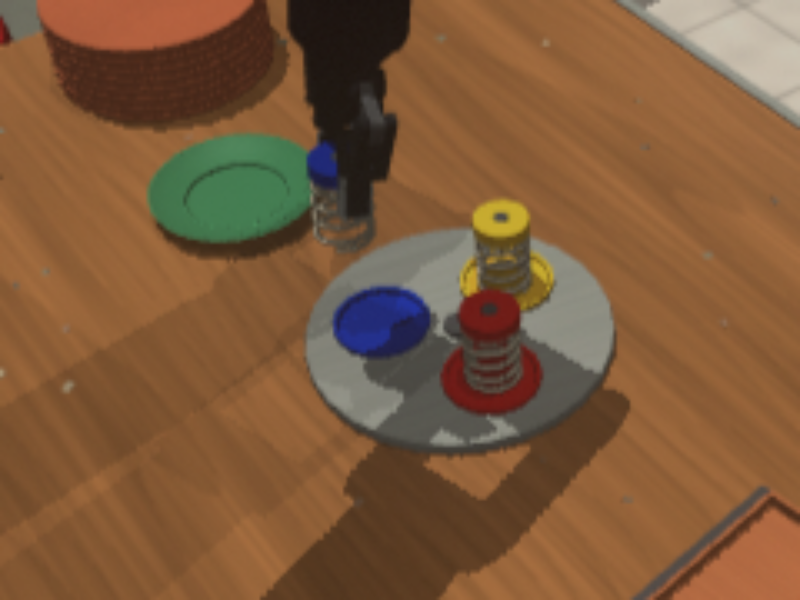

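```bash
python3 -m pendant '[{"delta_pos":[-13,10,0],"yaw":0,"hand":35},{"delta_pos":[-13,9,0],"yaw":0,"hand":35},{"delta_pos":[-1,0,10],"yaw":0,"hand":35},{"delta_pos":[-3,0,15],"yaw":0,"hand":35},{"delta_pos":[-2,0,10],"yaw":0,"hand":35},{"delta_pos":[0,0,0],"yaw":0,"hand":35}]'
python3 go.py .516 .2385 .0459
```

```text
time: 23.3
position: [0.5188, 0.2307, 0.1116]
ee_rot: [[-0.953, 0.257, -0.16], [0.258, 0.966, 0.014], [0.158, -0.028, -0.987]]
force: [-0.8, -0.2, -0.8]
opening: 0.504
t 23.3 p [0.5188 0.2307 0.1116] f [-0.8 -0.2 -0.8] op 0.504 R [[-0.953, 0.257, -0.16], [0.258, 0.966, 0.014], [0.158, -0.028, -0.987]] delta_tool_mm [-5.7  8.7 65.4]
```

```bash
python3 -m pendant '[{"delta_pos":[1,8,5],"yaw":0,"hand":35},{"delta_pos":[-2,1,15],"yaw":0,"hand":35},{"delta_pos":[-3,1,15],"yaw":0,"hand":35},{"delta_pos":[-2,0,10],"yaw":0,"hand":35},{"delta_pos":[0,0,0],"yaw":0,"hand":35}]'
python3 go.py .516 .2385 .0459
```

```text
time: 23.8
position: [0.5185, 0.24, 0.0612]
ee_rot: [[-0.953, 0.257, -0.162], [0.258, 0.966, 0.013], [0.16, -0.029, -0.987]]
force: [-1.1, -0.3, -1.1]
opening: 0.504
t 23.8 p [0.5185 0.24   0.0612] f [-1.1 -0.3 -1.1] op 0.504 R [[-0.953, 0.257, -0.162], [0.258, 0.966, 0.013], [0.16, -0.029, -0.987]] delta_tool_mm [-0.5 -1.6 15.5]
```

```bash
python3 -m pendant '[{"delta_pos":[0,-1,4],"yaw":0,"hand":35},{"delta_pos":[0,0,5],"yaw":0,"hand":35},{"delta_pos":[0,0,2],"yaw":0,"hand":35},{"delta_pos":[0,0,0],"yaw":0,"hand":35}]'
python3 go.py .516 .2385 .0459; python3 -c "
from h import *
cv2.imwrite('pics/s7.png',cv2.resize(read_camera('side')[150:300,130:330],(800,600)))"
```

```text
time: 24.2
position: [0.5168, 0.2391, 0.0498]
ee_rot: [[-0.953, 0.257, -0.161], [0.258, 0.966, 0.014], [0.159, -0.029, -0.987]]
force: [0.3, 0.2, -1.0]
opening: 0.505
t 24.2 p [0.5168 0.2391 0.0498] f [ 0.3  0.2 -1. ] op 0.505 R [[-0.953, 0.257, -0.161], [0.258, 0.966, 0.014], [0.159, -0.029, -0.987]] delta_tool_mm [-0.1 -0.7  4. ]
```

View pics/s7.png

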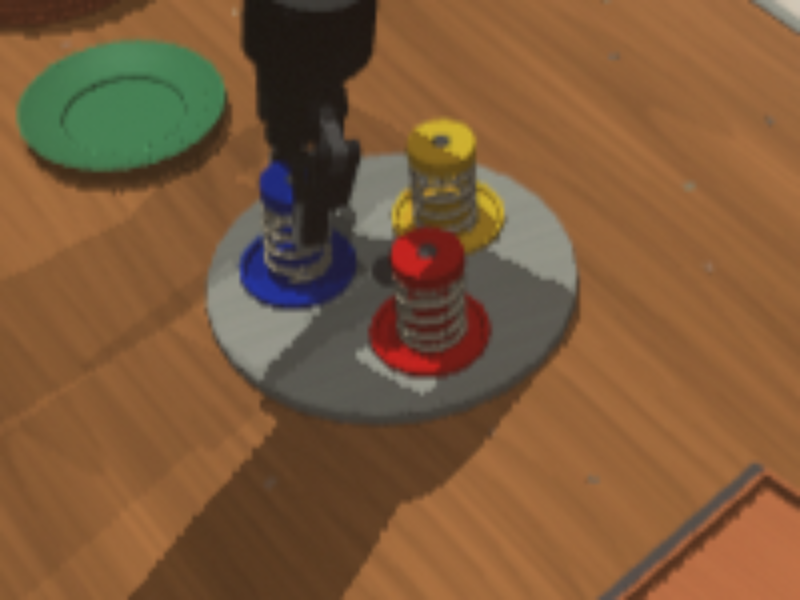

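Blue is centred in its seat with the foot just above the floor. Red and yellow are upright in theirs. A few more careful mm.

```bash
python3 -m pendant '[{"delta_pos":[0,0,2],"yaw":0,"hand":35},{"delta_pos":[0,0,1],"yaw":0,"hand":35}]'
python3 go.py .516 .2385 .0459
```

```text
time: 24.45
position: [0.5171, 0.2393, 0.0478]
ee_rot: [[-0.953, 0.257, -0.159], [0.258, 0.966, 0.014], [0.157, -0.028, -0.987]]
force: [-0.6, -0.7, -1.3]
opening: 0.503
t 24.45 p [0.5171 0.2393 0.0478] f [-0.6 -0.7 -1.3] op 0.503 R [[-0.953, 0.257, -0.159], [0.258, 0.966, 0.014], [0.157, -0.028, -0.987]] delta_tool_mm [ 0.5 -1.   2. ]
```

```bash
python3 -m pendant '[{"delta_pos":[0,0,1],"yaw":0,"hand":35},{"delta_pos":[0,0,1],"yaw":0,"hand":35}]'
python3 go.py .516 .2385 .0459
python3 -m pendant '[{"delta_pos":[0,0,1],"yaw":0,"hand":35}]'
python3 go.py .516 .2385 .0459
```

```text
time: 24.65
position: [0.5171, 0.2395, 0.0466]
ee_rot: [[-0.953, 0.257, -0.158], [0.258, 0.966, 0.014], [0.157, -0.027, -0.987]]
force: [-2.8, -0.5, 4.3]
opening: 0.501
t 24.65 p [0.5171 0.2395 0.0466] f [-2.8 -0.5  4.3] op 0.501 R [[-0.953, 0.257, -0.158], [0.258, 0.966, 0.014], [0.157, -0.027, -0.987]] delta_tool_mm [ 0.7 -1.2  0.8]
time: 24.75
position: [0.5172, 0.2395, 0.0465]
ee_rot: [[-0.953, 0.257, -0.159], [0.258, 0.966, 0.014], [0.157, -0.027, -0.987]]
force: [-2.4, -2.2, 5.8]
opening: 0.504
t 24.75 p [0.5172 0.2395 0.0465] f [-2.4 -2.2  5.8] op 0.504 R [[-0.953, 0.257, -0.159], [0.258, 0.966, 0.014], [0.157, -0.027, -0.987]] delta_tool_mm [ 0.8 -1.2  0.8]
```

Touching at about 6 N. Release slowly, then lift vertically.

```bash
python3 -m pendant '[{"delta_pos":[0,0,0],"yaw":0,"hand":45},{"delta_pos":[0,0,0],"yaw":0,"hand":48},{"delta_pos":[0,0,0],"yaw":0,"hand":55},{"delta_pos":[0,0,0],"yaw":0,"hand":65},{"delta_pos":[0,0,0],"yaw":0,"hand":72},{"delta_pos":[0,0,0],"yaw":0,"hand":72}]'
python3 -m pendant '[{"delta_pos":[2,0,-15],"yaw":0,"hand":72},{"delta_pos":[5,-1,-30],"yaw":0,"hand":72},{"delta_pos":[5,-1,-30],"yaw":0,"hand":72},{"delta_pos":[6,-1,-35],"yaw":0,"hand":72},{"delta_pos":[8,0,-40],"yaw":0,"hand":72},{"delta_pos":[20,0,-30],"yaw":0,"hand":72},{"delta_pos":[30,0,-20],"yaw":0,"hand":72},{"delta_pos":[30,0,-10],"yaw":0,"hand":72},{"delta_pos":[10,0,0],"yaw":0,"hand":72},{"delta_pos":[0,0,0],"yaw":0,"hand":72}]'
python3 - <<'E'
from h import *
cv2.imwrite("pics/t8.png",read_camera("top"));cv2.imwrite("pics/s8.png",read_camera("side"))
E
```

```text
time: 25.35
position: [0.5176, 0.2397, 0.0463]
ee_rot: [[-0.954, 0.257, -0.157], [0.258, 0.966, 0.015], [0.156, -0.027, -0.987]]
force: [0.9, -0.3, -0.2]
opening: 0.847
time: 26.35
position: [0.4372, 0.2643, 0.2913]
ee_rot: [[-0.954, 0.258, -0.15], [0.259, 0.966, 0.018], [0.149, -0.021, -0.989]]
force: [0.6, -0.0, -0.7]
opening: 0.836
```

View pics/t8.png

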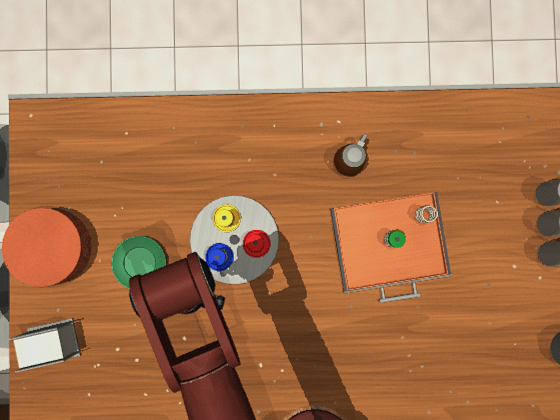

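View pics/s8.png

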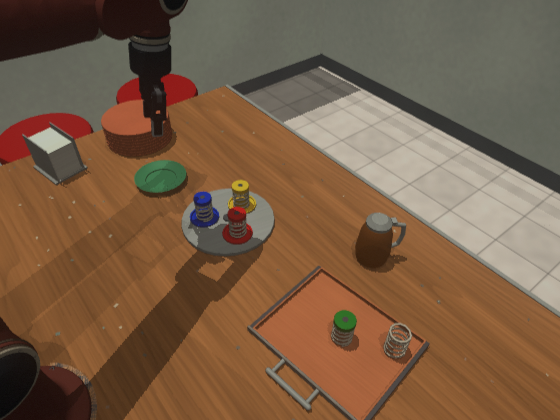

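All three springs stand upright in their seats: side view blue (203,208), red (237,222) and yellow (241,195). Green, the bare coil, the saucer and the jug look unmoved. One numeric check, then I hand in.

```bash
python3 - <<'E'
from h import *
for n,s in dict(red=(.5465,.141),yellow=(.615,.218),blue=(.513,.2385)).items():
    search_frame
    for r in spot_point("side",f"spring_{n}_mid")[:1]+spot_point("top",f"spring_{n}_mid")[:1]:
        w=px2w("side" if 0 else "side",r["centre"],.047); print(n,r["centre"],round(r["conf"],2))
    for c in ("side","top"):
        rs=spot_point(c,f"spring_{n}_mid")[:1]
        for r in rs: print(n,c,np.round((px2w(c,r["centre"],.047)[:2]-s)*1000,1))
finish_job()
E
```

```text
red [236.2, 223.4] 0.61
red [253.8, 245.5] 0.53
red side [1.  1.6]
red top [-6.5  4.9]
yellow [242.3, 197.5] 0.92
yellow [228.9, 218.4] 0.82
yellow side [-1.8 -8.6]
yellow top [-3.7 -9.4]
blue [201.4, 204.6] 0.75
blue [217.8, 254.4] 0.65
blue side [ 4.  12.3]
blue top [6.2 0.4]
the job is handed in; nothing more can be done
```

I moved the red, yellow and blue springs, in that order, from the drawer into the seats of their own colour in the base, and handed the job in at about 27 s.

- **Final pictures:** the last top and side views show all three springs standing upright, cap up, inside their seats. The green and bare springs, the saucer and the jug look unmoved. The gripper was well clear of everything.
- **Position check:** the network fixes put the springs mostly within 10 mm of their seat centres. The springs have about 11 mm of play, and the two cameras disagreed by up to 12 mm. The worst reading was blue, 13 mm off in the side view but 6 mm in the top view. I put this down to network error, because the pictures show each spring well inside its rim and each was released with the gripper within about 5 mm of its seat centre.
- **Tool tilt:** the tool slowly tilted during the moves, to about 9° by the last one. The blue spring was therefore released roughly 5° off its grip angle, and it still settled upright.
- **Forces:** the largest I read was about 34 N at the wrist, while seating red. Yellow and blue were released at about 6 N.

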